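# Lock a straightedge flush against the carrier's locating pad

### The arm

A 6-joint arm with a two-finger parallel gripper is mounted at the origin on the work surface. World frame = base frame: x ahead of the robot, y to its left, z up, the work surface at z = 0. Lengths are in mm, angles in rad, forces in N, time in s.
With the tool pointing down it reaches from about 375 to 900 mm from the base axis. Payload 3.1 kg.
Tool frame: the origin (TCP) lies midway between the tips of the shut fingers; the grasp point (between the pads) lies pinch_z behind it (pinch_z is the distance from the TCP to the grasp point, in mm); z points along the fingers, x is the direction in which the jaws open and shut, and the axes are right-handed (so a half turn about z gives the same grasp; the last joint's range is limited). The gripper opens to 85 mm and grips with 20 to 120 N. Pads are 22 mm wide; open, the fingers measure 114 mm over their backs; the gripper's body (76 mm by 85 mm) begins 54 mm behind the grasp point. The pads swing forward as they close: fully open they stand 13 mm farther back than shut.
Start: joints at [1.145, 0.527, 1.433, -0, 1.181, -0.178], TCP at [153.255, 605.896, 231.31] pointing down, gripper open.
Joint ranges: [-3.08, 3.08], [-0.75, 2.2], [0.22, 2.44], [-1.43, 4.57], [0, 2.65], [-2.85, 2.85]. Speed limits (rad/s): [2.79, 2.79, 3.14, 3.14, 3.14, 3.14].

### API

Orientations are given as a unit quaternion [w, x, y, z].
In Python, from bench import get_obs, get_image, calibration, job_done, pinch_z gives the robot as it stands.
- The arm moves only by the tool drive_tool, never from a script. Its argument "commands" is a list of rows, each a list of 7 numbers: the opening in per cent of the stroke, from 0 (shut) to 100 (fully open), then the shift along the world's x, y, z in m, then the turn, a rotation vector about the world's x, y, z in degrees. A call has 1 to 20 rows; each row is the pose to reach, as a shift and turn from the pose commanded when the call began; what a row does not reach only later rows make up. A row lasts 1/10 s, in which the tool goes at most 50 mm and 8.59 degrees, less where a joint would pass 70% of its speed; a pose out of reach is approached as far as the arm can. A call with a gripper value outside its range is refused whole. The fingers move at their own pace and stop on an object; the grip force is fixed at half the most. Time passes only in rows, so rows that repeat a pose let the fingers close. It gives the time, the measured TCP pose, the force and the opening at its end, in the units of the state.
- get_obs(): the state, without advancing time (a new reading comes with each control period).
- get_image(name): name is "scene" or "side" or "wrist"; returns the picture (420x560x3 uint8, red, green, blue); there is no depth.
- calibration(name): a dict with "K" (3x3 intrinsics, pixels), "pose" (4x4, takes a point from camera to world coordinates); the wrist camera has in their place "tool_from_camera" (4x4, takes a point from camera to tool coordinates, whose origin is the TCP and whose axes are the tool frame's). Camera axes: x right, y down, z forward; pixel columns grow to the right and rows downward; lengths in mm; the calibration is good to about 2 mm. A picture is of the moment at which its call begins: read the wrist's pose just before it. calibration takes no time and is no camera call.
- job_done(): hands the job in, once; it reports no verdict.
The state is a dict: "time_s": time; "q": joint angles; "qvel": joint speeds; "joint_efforts": joint torques, N m; "tcp_pos": TCP position; "tcp_rot": TCP orientation; "contact_force": force on the tool from outside, world axes, zero at the start; "wrist_torque": the same for the moment, N m; "opening": finger opening in mm.
Only numpy, scipy, OpenCV 4.12 (cv2) and the standard library are available. Lean on these libraries where they do the work, as an engineer would, in place of code of your own. Each camera call takes 0.05 s, during which the arm holds its last target.

### The job

Swing the cast-iron arm well clear of the planetary carrier, at least 60 degrees open. Take the steel straightedge from its sloped rest, lay it gently on the fixture plate, flush along the carrier's flat machined pad and roughly centred on it, and let go of it; then swing the arm back in until its finger presses on the back of the straightedge, and leave it bearing there with the straightedge still flush. Leave the bushing, stop collar and plug gauge where they stand.

Things in the scene. Friction and masses are not known exactly. Their poses are not given: they have to be found in the camera images.
- fixture_plate: Fixed dark scarred steel plate 460 x 960 x 20 mm; its top is 20 mm above the work surface, and everything below stands on it. Origin: centre of its underside.
- carrier: Fixed rough steel planetary carrier: a disc 136 mm across and 24 mm thick, hub 34 mm high, three posts 26 mm across and 48 mm high. Origin: disc centre on the plate's top, z up. On its +y side a bright machined pad (a block 110 mm long along carrier x, 26 mm high) ends in a flat upright face that looks to carrier +y, 75 mm from the origin. The straightedge is to lie on the plate against this face, its length along carrier x and its middle at carrier x = 0.
- straightedge: Loose steel straightedge, about 0.5 kg, an upside-down T: base 36 mm wide (own x, -18 to 18) x 130 mm long (own y) x 12 mm high, with an upright grip fin in the middle, 10 mm thick (own x), 64 mm long (own y), its top 65 mm above the underside. Both long sides are alike; either may lie against the pad. Origin: centre of the underside; own z points up along the fin. It starts on the sloped rest, its fin leaning 32 degrees from upright towards the rest's -x side.
- rest: Fixed grey sloped rest, 150 mm long (own y), its slope falling 32 degrees towards own -x, with an 8 mm lip along the lower edge that stops the straightedge from sliding down; the straightedge's underside lies on the slope, 45 mm above the plate in the middle. Origin: centre of its foot on the plate.
- column: Fixed round column that carries the cast-iron swing arm; 128 mm high. Origin: on its axis (the upright hinge axis of the arm), at the plate's top.
- swing_arm (a joint): Angle of the swing arm (rad), 0 to 1.6. At 0 the arm points along the column's own -x, its finger right in front of the carrier's pad; growing angles swing it clockwise seen from above, away from the pad (outward, carrier +y). It stays where it is left; friction about 1.5 N at the handle. Contact with the back of a flush straightedge comes at roughly 0.03 to 0.25.
- handle (a point): Grip point of the upright round steel handle on the arm's end: 18 mm across, standing 46 mm out of the arm's top; this point is 12 mm below its top, 34 mm above the arm, 148 mm above the plate, 150 mm from the column's axis.
- finger (a point): Lower end of the arm's finger, an upright steel pin 12 mm across on the same axis as the handle, hanging from the arm (underside 90 mm above the plate) down to 3 mm above the plate. 150 mm from the column's axis. When it bears on a flush straightedge its axis is 42 mm out from the pad's face (117 mm from the carrier's origin along carrier y).
- bushing: Bystander: loose bronze bushing, 44 mm across, 35 mm high. Origin: centre of its underside.
- stop_collar: Bystander: loose red-painted steel stop collar, 60 mm across, 20 mm high. Origin: centre of its underside.
- plug_gauge: Bystander: loose bright plug gauge standing upright, 26 mm across, 64 mm high. Origin: centre of its underside.
Mind the look-alikes: they are no part of the job. There is more than one size of the straightedge; the job needs the smaller.

How it is judged:
By the outcome, as a careful person would: the job done as asked, in the order asked, and still so for the second after the job is handed in, with the robot touching nothing.
It also fails if it takes over 69 s, if anything falls off the work surface, if the arm or the gripper's body presses on something with over 40 N, if the wrist force passes 120 N, or if a joint passes its speed limit or range.

## Working session

There is one attempt and no reset: what is moved stays moved. The work goes in short steps, Python scripts to look and compute and a tool call to move; the robot and the scene stay as the last step left them, time stands still between calls to the robot, and variables do not carry over. Pictures are saved under pics/ and viewed, and the job is handed in when it is done.

Besides the shell and the picture viewer there is one more tool, called after "Emit:" by a JSON object that holds its "name" and its "arguments". drive_tool: Moves the arm, as the interface text tells. Its arguments: {"type":"object","properties":{"commands":{"type":"array","items":{"type":"array","items":{"type":"number"}}}},"required":["commands"]}

```bash
ls; mkdir -p pics
python3 - <<'E'
from bench import *
import cv2, numpy as np
o=get_obs();print(o,pinch_z)
for n in ["scene","side","wrist"]:
    im=get_image(n);cv2.imwrite(f"pics/{n}0.png",im[:,:,::-1]);c=calibration(n);print(n,{k:np.round(v,3).tolist() for k,v in c.items()})
E
```

```text
pics
{'time_s': 0.0, 'q': array([ 1.14448831e+00,  5.28499315e-01,  1.43390409e+00,  1.20516477e-05,
        1.18140819e+00, -1.78478190e-01]), 'qvel': array([-0.00155248,  0.00191225,  0.0011037 , -0.0018022 , -0.00068602,
        0.00203524]), 'joint_efforts': array([-6.45974887e-04, -4.42356563e+01, -1.78021091e+01, -3.84849081e-04,
        8.59340216e-03,  9.22203157e-06]), 'tcp_pos': array([152.96518731, 605.2493008 , 230.31269511]), 'tcp_rot': array([ 5.10350953e-04,  7.89082882e-01,  6.14285743e-01, -9.85139394e-04]), 'contact_force': array([-0.6235691 ,  0.27256055,  1.00686971]), 'wrist_torque': array([-0.02596527, -0.01516397,  0.0127777 ]), 'opening': 85.1291713600321} 18.700000000000003
scene {'K': [[444.756, 0.0, 274.42], [0.0, 444.756, 217.263], [0.0, 0.0, 1.0]], 'pose': [[-0.741, 0.369, -0.562, 1340.059], [0.672, 0.411, -0.617, 639.387], [0.003, -0.834, -0.552, 863.218], [0.0, 0.0, 0.0, 1.0]]}
side {'K': [[394.259, 0.0, 277.269], [0.0, 394.259, 208.243], [0.0, 0.0, 1.0]], 'pose': [[-0.727, -0.505, 0.466, 105.188], [-0.687, 0.518, -0.51, 338.261], [0.016, -0.69, -0.723, 869.723], [0.0, 0.0, 0.0, 1.0]]}
wrist {'K': [[355.155, 0.0, 285.504], [0.0, 355.155, 212.389], [0.0, 0.0, 1.0]], 'tool_from_camera': [[1.0, -0.0, -0.0, 1.211], [0.0, 0.955, 0.296, -74.977], [0.0, -0.296, 0.955, -141.188], [0.0, 0.0, 0.0, 1.0]]}
```

View pics/scene0.png

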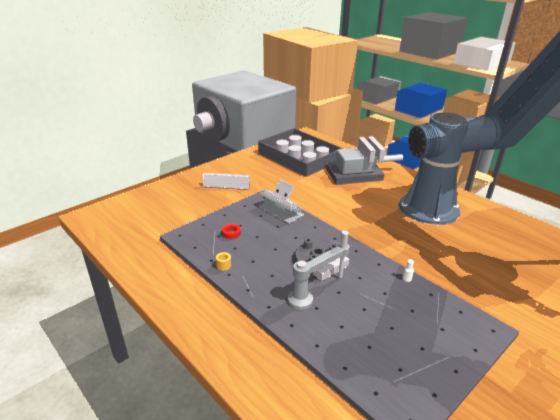

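View pics/side0.png

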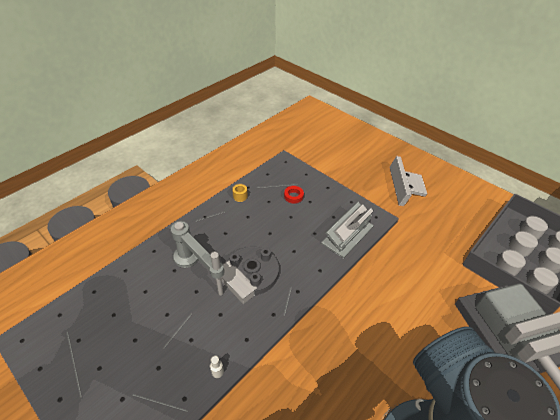

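View pics/wrist0.png

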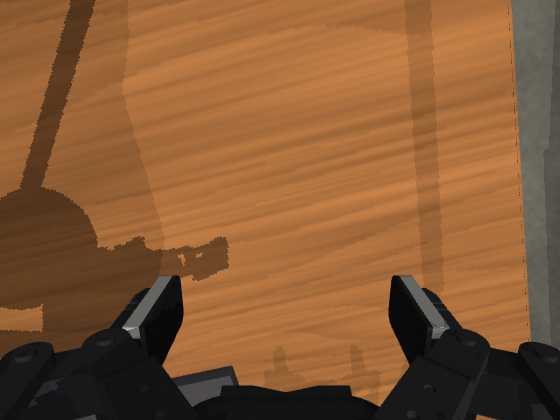

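Run:
```python
import cv2
a=cv2.imread("pics/scene0.png");b=cv2.imread("pics/side0.png")
c=a[165:320,190:430];cv2.imwrite("pics/sc_crop.png",cv2.resize(c,None,fx=3.3,fy=3.3,interpolation=cv2.INTER_CUBIC))
c=b[140:310,160:440];cv2.imwrite("pics/sd_crop.png",cv2.resize(c,None,fx=2.8,fy=2.8,interpolation=cv2.INTER_CUBIC))
```

```text
(no output)
```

View pics/sc_crop.png

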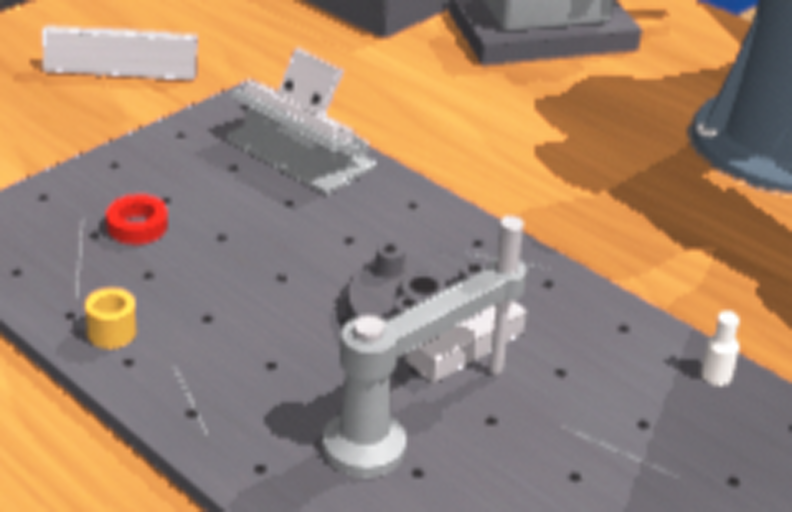

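View pics/sd_crop.png

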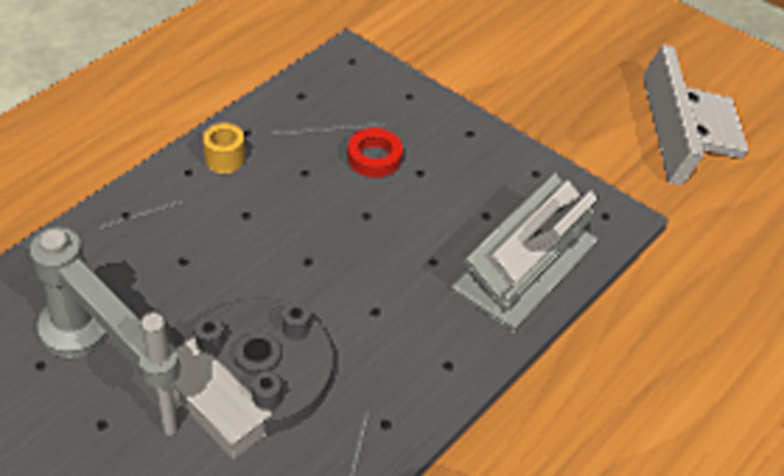

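```bash
cat > h.py <<'E'
import numpy as np, cv2
from bench import *
from scipy.spatial.transform import Rotation as R
def cam(n,obs=None):
    c=calibration(n)
    if n!="wrist": return np.array(c["K"]),np.array(c["pose"])
    q=obs["tcp_rot"];T=np.eye(4);T[:3,:3]=R.from_quat([q[1],q[2],q[3],q[0]]).as_matrix();T[:3,3]=obs["tcp_pos"]
    return np.array(c["K"]),T@np.array(c["tool_from_camera"])
def ray(KP,uv):
    K,P=KP;d=P[:3,:3]@np.linalg.solve(K,[uv[0],uv[1],1.]);return P[:3,3],d/np.linalg.norm(d)
def onz(KP,uv,z):
    o,d=ray(KP,uv);return o+d*(z-o[2])/d[2]
def tri(A,a,B,b):
    o1,d1=ray(A,a);o2,d2=ray(B,b)
    s=np.linalg.lstsq(np.c_[d1,-d2],o2-o1,rcond=None)[0];p=o1+d1*s[0];q=o2+d2*s[1]
    return (p+q)/2,np.linalg.norm(p-q)
def proj(KP,p):
    K,P=KP;c=P[:3,:3].T@(np.asarray(p)-P[:3,3]);u=K@c;return u[:2]/u[2]
def rpt(o): print('t',round(o['time_s'],2),'tcp',np.round(o['tcp_pos'],1),'q',np.round(o['q'],2),'F',np.round(o['contact_force'],1),'op',round(o['opening'],1))
E
python3 - <<'E'
from h import *
S=cam("side");C=cam("scene")
sd=lambda x,y:(160+x/2.8,140+y/2.8); sc=lambda x,y:(190+x/3.3,165+y/3.3)
P=lambda n,v:print(n,np.round(v,1))
P("col",onz(S,sd(54,241),148));P("col",onz(C,sc(369,328),148))
P("han",onz(S,sd(152,322),180));P("han",onz(C,sc(512,222),180))
P("hub",onz(S,sd(257,350),54));P("hub",onz(C,sc(425,285),54))
for p in [(296,315),(208,330),(266,382)]:P("post",onz(S,sd(*p),68))
P("collar",onz(S,sd(375,150),40));P("bush",onz(S,sd(225,135),55))
P("plug",onz(S,(217,372),20));P("restlow",onz(S,sd(513,331),20))
P("plate corner",onz(S,sd(347,30),20));P("plate corner",onz(S,sd(666,225),20))
P("rest L",onz(S,sd(455,285),20));
E
```

```text
col [698.5  37.9 148. ]
col [705.  45. 148.]
han [550.9  49.1 180. ]
han [553.5  54.5 180. ]
hub [540.9 -48.7  54. ]
hub [541.5 -42.   54. ]
post [535.8 -93.4  68. ]
post [580.5 -26.8  68. ]
post [503.8 -24.1  68. ]
collar [ 645.4 -326.1   40. ]
bush [ 765.9 -219.    55. ]
plug [413.3 179.2  20. ]
restlow [ 399.7 -249.4   20. ]
plate corner [ 824.8 -476.9   20. ]
plate corner [ 367.  -470.3   20. ]
rest L [ 474.8 -254.7   20. ]
```

Emit:
{"name": "drive_tool", "arguments": {"commands": [[100,0.1,-0.15,0.1,0,0,7],[100,0.2,-0.3,0.119,0,0,14.2],[100,0.3,-0.5,0.119,0,0,14.2],[100,0.347,-0.606,0.119,0,0,14.2],[100,0.347,-0.606,0.119,0,0,14.2],[100,0.347,-0.606,0.119,0,0,14.2],[100,0.347,-0.606,0.119,0,0,14.2],[100,0.347,-0.606,0.119,0,0,14.2],[100,0.347,-0.606,0.119,0,0,14.2],[100,0.347,-0.606,0.119,0,0,14.2],[100,0.347,-0.606,0.119,0,0,14.2],[100,0.347,-0.606,0.119,0,0,14.2],[100,0.347,-0.606,0.119,0,0,14.2],[100,0.347,-0.606,0.119,0,0,14.2],[100,0.347,-0.606,0.119,0,0,14.2],[100,0.347,-0.606,0.119,0,0,14.2],[100,0.347,-0.606,0.119,0,0,14.2]]}}

```text
time_s: 1.85
tcp_pos: [499.1, 0.9, 349.7]
tcp_rot: [-0.001, 0.707, 0.707, -0.0]
contact_force: [0.3, -0.3, 0.4]
opening: 85.3
```

Run:
```python
from h import *
o=get_obs();rpt(o);im=get_image("wrist");cv2.imwrite("pics/w1.png",im[:,:,::-1]);np.save("w1.npy",np.r_[o['tcp_pos'],o['tcp_rot']])
print(np.round(o['tcp_rot'],3))
```

```text
t 1.85 tcp [499.1   0.9 349.7] q [-0.22  0.23  1.58  0.    1.34 -1.79] F [ 0.3 -0.3  0.4] op 85.3
[-0.001  0.707  0.707 -0.   ]
```

View pics/w1.png

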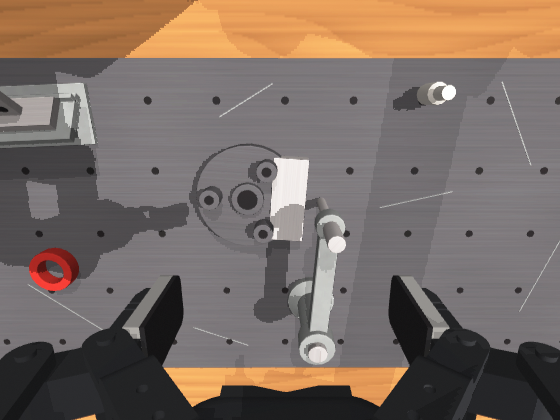

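Run:
```python
import cv2
a=cv2.imread("pics/w1.png")
c=a[140:380,185:385];cv2.imwrite("pics/w1c.png",cv2.resize(c,None,fx=2.5,fy=2.5,interpolation=cv2.INTER_CUBIC))
```

```text
(no output)
```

View pics/w1c.png

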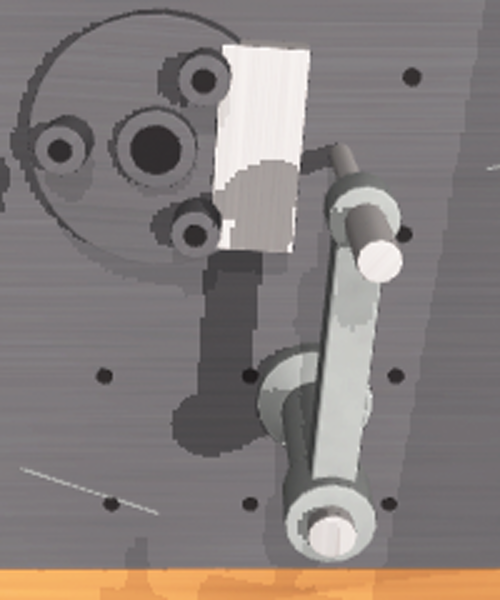

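Run:
```python
from h import *
w=np.load("w1.npy");W=cam("wrist",dict(tcp_pos=w[:3],tcp_rot=w[3:]))
c=lambda x,y:(185+x/2.5,140+y/2.5)
P=lambda n,v:print(n,np.round(v,1))
P("padA",onz(W,c(311,49),46));P("padB",onz(W,c(293.5,252),46))
P("hub",onz(W,c(156,149),54))
for p in [(204,80),(60,151),(195,235)]:P("post",onz(W,c(*p),68))
P("col",onz(W,c(333,538),148));P("han",onz(W,c(380,262),180))
P("fingerlow",onz(W,c(340,148),23))
a=onz(W,c(311,49),46);b=onz(W,c(293.5,252),46);print(np.linalg.norm(a-b),np.degrees(np.arctan2(b[1]-a[1],b[0]-a[0])))
h=onz(W,c(380,262),180);k=onz(W,c(333,538),148);print(np.linalg.norm((h-k)[:2]),np.degrees(np.arctan2(h[1]-k[1],-(h[0]-k[0]))))
```

```text
padA [492.4  32.   46. ]
padB [601.6  24.7  46. ]
hub [542.1 -46.5  54. ]
post [504.  -20.7  68. ]
post [539.4 -92.3  68. ]
post [583.6 -26.6  68. ]
col [702.6  39.6 148. ]
han [552.4  50.5 180. ]
fingerlow [549.9  50.5  23. ]
109.44089693833146 -3.812077073026727
150.58618578017854 4.133809220610342
```

Emit:
{"name": "drive_tool", "arguments": {"commands": [[55,0.026,0.025,-0.04,0,0,-2],[55,0.052,0.051,-0.08,0,0,-4],[55,0.052,0.051,-0.12,0,0,-4],[55,0.052,0.051,-0.12,0,0,-4],[55,0.052,0.051,-0.14,0,0,-4],[55,0.052,0.051,-0.17,0,0,-4],[55,0.052,0.051,-0.195,0,0,-4],[55,0.052,0.051,-0.203,0,0,-4],[55,0.052,0.051,-0.203,0,0,-4]]}}

```text
time_s: 2.8
tcp_pos: [551.7, 51.4, 148.0]
tcp_rot: [-0.0, 0.731, 0.682, -0.0]
contact_force: [0.8, -0.5, 0.4]
opening: 47.2
```

Run:
```python
from h import *
o=get_obs();rpt(o);im=get_image("wrist");cv2.imwrite("pics/w2.png",im[:,:,::-1])
for t in [8,16,24,32,40,48,56,64,72,80,83]:
    a=np.radians(t);print(t,np.round([702.6-150.3*np.cos(a)-552.3,39.6+150.3*np.sin(a)-50.9],0))
```

```text
t 2.8 tcp [551.7  51.4 148. ] q [-0.11  0.55  1.69 -0.    0.91 -1.61] F [ 0.8 -0.5  0.4] op 47.2
8 [ 1. 10.]
16 [ 6. 30.]
24 [13. 50.]
32 [23. 68.]
40 [35. 85.]
48 [ 50. 100.]
56 [ 66. 113.]
64 [ 84. 124.]
72 [104. 132.]
80 [124. 137.]
83 [132. 138.]
```

View pics/w2.png

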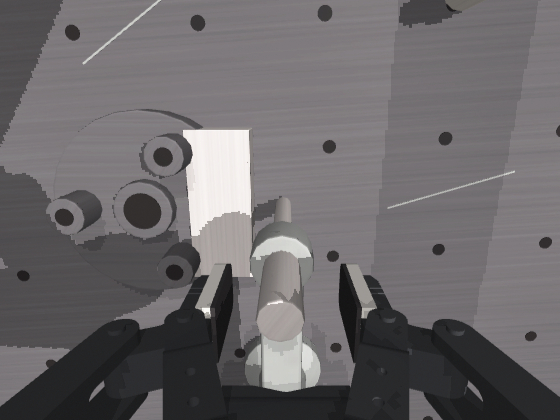

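The handle stands between the open jaws (handle top at 280,318). Now I'll sweep the arm open.

Emit:
{"name": "drive_tool", "arguments": {"commands": [[55,0.001,0.01,0,0,0,-4],[55,0.003,0.02,0,0,0,-8],[55,0.006,0.03,0,0,0,-12],[55,0.009,0.04,0,0,0,-16],[55,0.013,0.05,0,0,0,-20],[55,0.018,0.059,0,0,0,-24],[55,0.023,0.068,0,0,0,-28],[55,0.029,0.077,0,0,0,-32],[55,0.035,0.085,0,0,0,-36],[55,0.042,0.093,0,0,0,-40],[55,0.05,0.1,0,0,0,-44],[55,0.058,0.107,0,0,0,-48],[55,0.066,0.113,0,0,0,-52],[55,0.075,0.119,0,0,0,-56],[55,0.084,0.124,0,0,0,-60],[55,0.094,0.128,0,0,0,-64],[55,0.104,0.132,0,0,0,-68],[55,0.114,0.135,0,0,0,-72],[55,0.124,0.137,0,0,0,-76],[55,0.132,0.138,0,0,0,-79]]}}

```text
time_s: 4.85
tcp_pos: [684.8, 188.8, 149.9]
tcp_rot: [0.0, 0.998, 0.06, 0.001]
contact_force: [-2.0, -1.1, 0.5]
opening: 47.1
```

Run:
```python
from h import *
o=get_obs();rpt(o);im=get_image("side");cv2.imwrite("pics/s3.png",im[:,:,::-1])
o=get_obs();im=get_image("wrist");cv2.imwrite("pics/w3.png",im[:,:,::-1])
```

```text
t 4.85 tcp [684.8 188.8 149.9] q [ 0.11  0.73  1.27 -0.    1.14 -0.01] F [-2.  -1.1  0.5] op 47.1
```

View pics/s3.png

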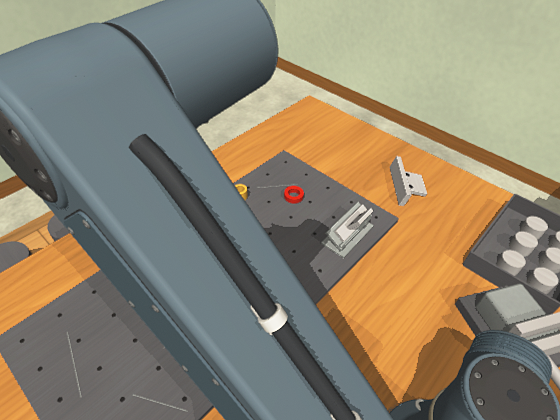

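View pics/w3.png

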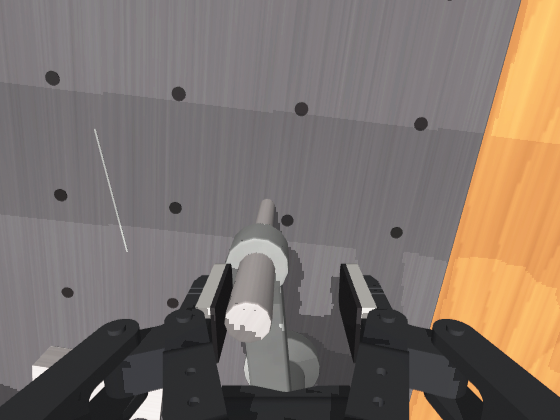

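Emit:
{"name": "drive_tool", "arguments": {"commands": [[55,0.002,0.003,0.04,0,0,0],[55,0.002,0.003,0.08,0,0,0],[55,0.0,0.0,0.12,0,0,0],[80,-0.247,-0.464,0.183,0,0,-7],[80,-0.247,-0.464,0.183,0,0,-7],[80,-0.247,-0.464,0.183,0,0,-7],[80,-0.247,-0.464,0.183,0,0,-7],[80,-0.247,-0.464,0.183,0,0,-7],[80,-0.247,-0.464,0.183,0,0,-7],[80,-0.247,-0.464,0.183,0,0,-7],[80,-0.247,-0.464,0.183,0,0,-7],[80,-0.247,-0.464,0.183,0,0,-7],[80,-0.247,-0.464,0.183,0,0,-7],[80,-0.247,-0.464,0.183,0,0,-7],[80,-0.247,-0.464,0.183,0,0,-7],[80,-0.247,-0.464,0.183,0,0,-7],[80,-0.247,-0.464,0.183,0,0,-7]]}}

```text
time_s: 6.65
tcp_pos: [437.4, -273.9, 330.8]
tcp_rot: [-0.0, 1.0, 0.001, 0.0]
contact_force: [-0.5, -0.1, -0.1]
opening: 68.3
```

Run:
```python
from h import *
o=get_obs();rpt(o);im=get_image("wrist");cv2.imwrite("pics/w4.png",im[:,:,::-1]);np.save("w4.npy",np.r_[o['tcp_pos'],o['tcp_rot']])
im=get_image("scene");cv2.imwrite("pics/sc4.png",im[:,:,::-1])
```

```text
t 6.65 tcp [ 437.4 -273.9  330.8] q [-0.78  0.27  1.57  0.    1.3  -0.78] F [-0.5 -0.1 -0.1] op 68.3
```

View pics/w4.png

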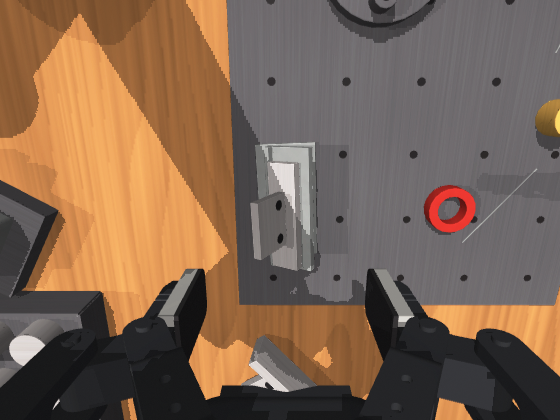

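View pics/sc4.png

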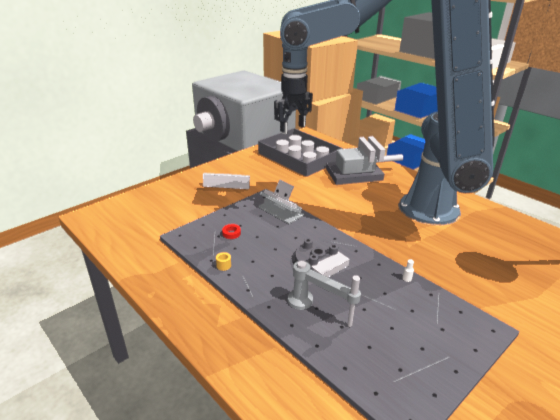

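Run:
```python
import cv2
a=cv2.imread("pics/w4.png")
c=a[130:290,220:350];cv2.imwrite("pics/w4c.png",cv2.resize(c,None,fx=4,fy=4,interpolation=cv2.INTER_CUBIC)[:600])
```

```text
(no output)
```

View pics/w4c.png

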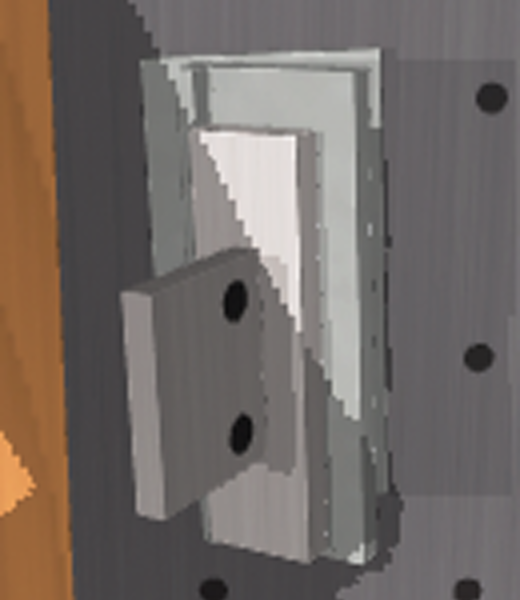

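Run:
```python
import cv2
a=cv2.imread("pics/side0.png")
c=a[190:265,315:405];cv2.imwrite("pics/sdc.png",cv2.resize(c,None,fx=7,fy=7,interpolation=cv2.INTER_CUBIC))
```

```text
(no output)
```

View pics/sdc.png

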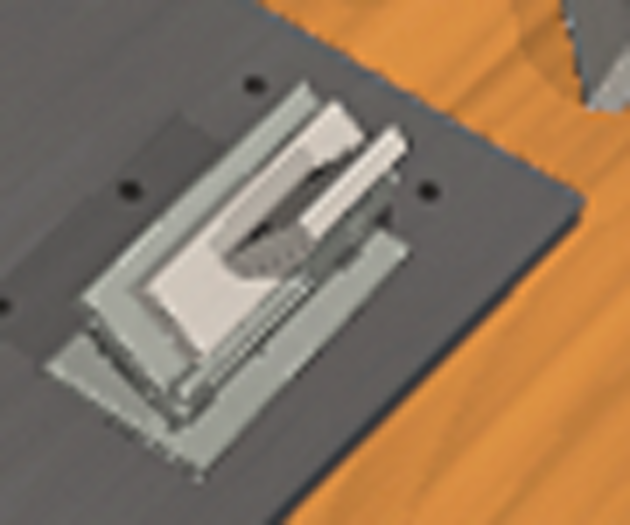

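Run:
```python
from h import *
w=np.load("w4.npy");W=cam("wrist",dict(tcp_pos=w[:3],tcp_rot=w[3:]));S=cam("side")
c=lambda x,y:(220+x/4,130+y/4); s=lambda x,y:(315+x/7,190+y/7)
P=lambda n,v:print(n,np.round(v,1))
for p in [(121,293),(154,292),(138,517),(166,519)]:P("fin",onz(W,c(*p),120))
print(tri(W,c(137.5,292),S,s(306,230)));print(tri(W,c(152,518),S,s(398,137)))
# base upper-surface corners: triangulate +y,+x corner and -y
print(tri(W,c(313,131),S,s(148,290)))
P("restfoot",onz(W,c(380,49),20))
P("restfoot",onz(W,c(141,61),20))
print("side foot",np.round([onz(S,s(45,366),20),onz(S,s(200,475),20),onz(S,s(408,250),20)],1))
# hole pos
```

```text
fin [ 402.2 -296.7  120. ]
fin [ 410.7 -296.5  120. ]
fin [ 405.  -359.7  120. ]
fin [ 412.6 -360.2  120. ]
(array([ 405.252145  , -297.94616618,  118.19167726]), np.float64(2.7877035409853))
(array([ 407.80888346, -362.33521873,  116.80533731]), np.float64(2.1747314373869986))
(array([ 449.12666322, -264.09996784,   77.94378276]), np.float64(8.573233122811857))
restfoot [ 475.6 -245.3   20. ]
restfoot [ 400.5 -249.1   20. ]
side foot [[ 475.8 -251.2   20. ]
 [ 399.8 -251.    20. ]
 [ 406.9 -402.6   20. ]]
```

Run:
```python
from h import *
r=R.from_euler('z',2.6,degrees=True)*R.from_euler('y',-32,degrees=True)
print(r.as_rotvec(degrees=True))
u=r.apply([0,0,1]);print(u)
top=np.array([407.3,-328.5,119.]);base=np.array([437.3,-275.1,330.3])
T=top-19.*u-18.7*u
for d in [90,0]:print(np.round(T+d*u-base,1),T+d*u)
```

```text
[  0.72605566 -31.99445084   2.53205699]
[-0.52937375 -0.02403872  0.8480481 ]
[ -57.7  -54.7 -166.9] [ 379.61375291 -329.75722512  163.35291543]
[ -10.   -52.5 -243.3] [ 427.25739035 -327.59374021   87.02858677]
```

Emit:
{"name": "drive_tool", "arguments": {"commands": [[55,-0.015,-0.014,-0.04,0.18,-8,0.63],[55,-0.03,-0.028,-0.08,0.36,-16,1.27],[55,-0.045,-0.042,-0.12,0.54,-24,1.9],[55,-0.058,-0.055,-0.167,0.73,-32,2.53],[55,-0.058,-0.055,-0.167,0.73,-32,2.53],[55,-0.058,-0.055,-0.167,0.73,-32,2.53],[55,-0.058,-0.055,-0.167,0.73,-32,2.53]]}}

```text
time_s: 7.45
tcp_pos: [378.0, -329.2, 160.9]
tcp_rot: [-0.008, 0.961, 0.02, 0.275]
contact_force: [-0.1, 0.4, 1.0]
opening: 46.8
```

Run:
```python
from h import *
o=get_obs();rpt(o);im=get_image("wrist");cv2.imwrite("pics/w5.png",im[:,:,::-1]);np.save("w5.npy",np.r_[o['tcp_pos'],o['tcp_rot']])
```

```text
t 7.45 tcp [ 378.  -329.2  160.9] q [-1.27  0.46  2.08  0.95  0.68 -2.09] F [-0.1  0.4  1. ] op 46.8
```

View pics/w5.png

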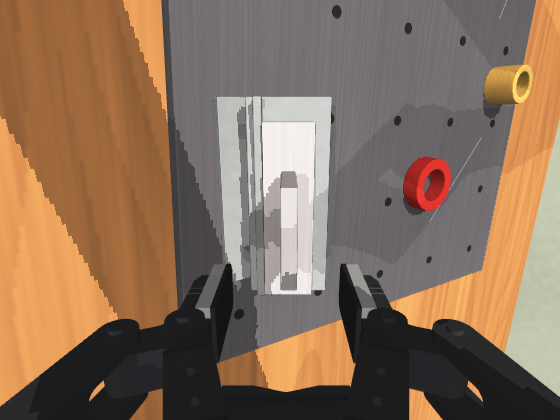

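Emit:
{"name": "drive_tool", "arguments": {"commands": [[55,0.016,0.001,-0.025,0,0,0],[55,0.032,0.0015,-0.05,0,0,0],[55,0.041,0.002,-0.064,0,0,0],[55,0.049,0.0025,-0.076,0,0,0],[55,0.049,0.0025,-0.076,0,0,0],[55,0.049,0.0025,-0.076,0,0,0]]}}

```text
time_s: 8.1
tcp_pos: [429.0, -326.9, 87.6]
tcp_rot: [-0.006, 0.961, 0.023, 0.276]
contact_force: [0.1, 0.3, -0.4]
opening: 47.2
```

Run:
```python
from h import *
o=get_obs();rpt(o);im=get_image("wrist");cv2.imwrite("pics/w6.png",im[:,:,::-1])
```

```text
t 8.1 tcp [ 429.  -326.9   87.6] q [-1.15  0.65  2.06  1.22  0.55 -2.3 ] F [ 0.1  0.3 -0.4] op 47.2
```

View pics/w6.png

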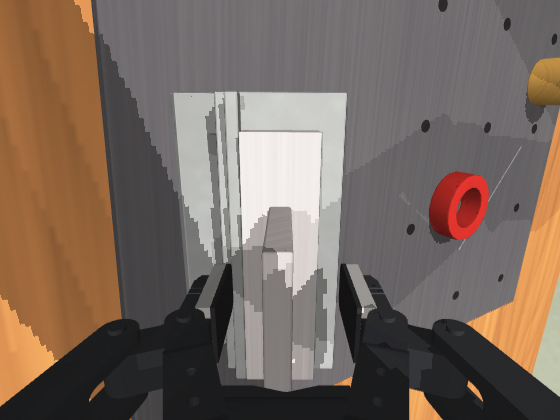

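Emit:
{"name": "drive_tool", "arguments": {"commands": [[30,-0.0013,0,-0.0008,0,0,0],[10,-0.0013,0,-0.0008,0,0,0],[0,-0.0013,0,-0.0008,0,0,0],[0,-0.0013,0,-0.0008,0,0,0],[0,-0.0013,0,-0.0008,0,0,0],[0,-0.0013,0,-0.0008,0,0,0],[0,-0.0013,0,-0.0008,0,0,0]]}}

```text
time_s: 8.85
tcp_pos: [426.6, -328.0, 87.0]
tcp_rot: [-0.006, 0.961, 0.022, 0.276]
contact_force: [-5.6, -0.3, 5.3]
opening: 9.2
```

Run:
```python
from h import *
o=get_obs();rpt(o)
```

```text
t 8.85 tcp [ 426.6 -328.    87. ] q [-1.15  0.65  2.06  1.23  0.55 -2.31] F [-5.6 -0.3  5.3] op 9.2
```

Emit:
{"name": "drive_tool", "arguments": {"commands": [[0,-0.005,0,0.008,0,0,0],[0,-0.011,0,0.018,0,0,0],[0,-0.021,-0.001,0.034,0,0,0],[0,-0.026,-0.001,0.06,0,0,0],[0,-0.026,0,0.1,-0.36,8,0],[0,-0.01,0,0.13,-0.72,16,0],[0,0.0,0,0.15,-1.08,24,0],[0,0.01,0,0.15,-1.45,31.97,0],[0,0.01,0,0.15,-1.45,31.97,0],[0,0.01,0,0.15,-1.45,31.97,0],[0,0.01,0,0.15,-1.45,31.97,0]]}}

```text
time_s: 9.95
tcp_pos: [439.3, -326.6, 236.2]
tcp_rot: [0.0, 1.0, 0.025, 0.0]
contact_force: [-0.1, -0.1, -5.0]
opening: 9.3
```

Run:
```python
from h import *
o=get_obs();rpt(o);print(o['tcp_rot'],o['wrist_torque']);im=get_image("wrist");cv2.imwrite("pics/w7.png",im[:,:,::-1]);np.save("w7.npy",np.r_[o['tcp_pos'],o['tcp_rot']])
im=get_image("side");cv2.imwrite("pics/s7.png",im[:,:,::-1])
```

```text
t 9.95 tcp [ 439.3 -326.6  236.2] q [-0.84  0.42  1.62  0.    1.1  -0.89] F [-0.1 -0.1 -5. ] op 9.3
[4.69602819e-06 9.99691986e-01 2.48177592e-02 1.09284134e-04] [ 0.05658529 -0.0141469  -0.07272973]
```

View pics/w7.png

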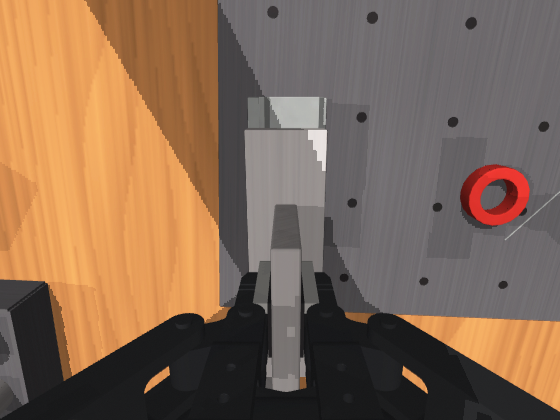

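View pics/s7.png

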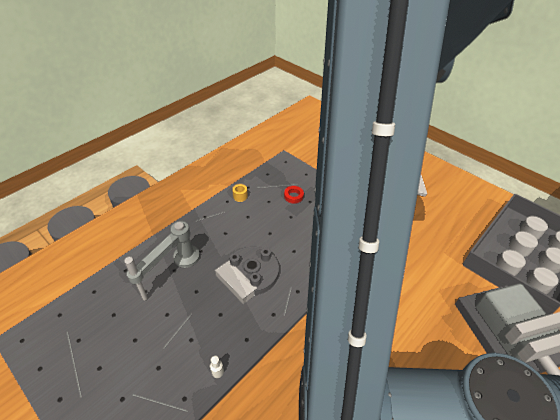

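Run:
```python
from h import *
w=np.load("w7.npy");T=calibration("wrist");K=np.array(T["K"]);P=np.array(T["tool_from_camera"])
for z in (13,15,17):
  print(z,[np.round(onz((K,P),p,z),1) for p in [(245,129),(327,129),(250,260),(322,260)]])
for z in (-38,-36): print(z,[np.round(onz((K,P),p,z),1) for p in [(273,248),(300,248)]])
```

```text
13 [array([-16.2, -65.7,  13. ]), array([ 18.5, -65.7,  13. ]), array([-15.9,  -5.1,  13. ]), array([18.2, -5. , 13. ])]
15 [array([-16.4, -65.6,  15. ]), array([ 18.8, -65.5,  15. ]), array([-16.1,  -4.1,  15. ]), array([18.5, -4.1, 15. ])]
17 [array([-16.7, -65.4,  17. ]), array([ 19. , -65.4,  17. ]), array([-16.3,  -3.2,  17. ]), array([18.7, -3.2, 17. ])]
-38 [array([ -3. , -32.8, -38. ]), array([  5.5, -32.8, -38. ])]
-36 [array([ -3.1, -32. , -36. ]), array([  5.6, -32. , -36. ])]
```

Emit:
{"name": "drive_tool", "arguments": {"commands": [[0,0.011,0.038,0,0,0,8],[0,0.022,0.076,0,0,0,16],[0,0.034,0.114,0,0,0,24],[0,0.045,0.152,0,0,0,32],[0,0.056,0.19,0,0,0,40],[0,0.067,0.228,0,0,0,48],[0,0.078,0.266,0,0,0,56],[0,0.09,0.304,0,0,0,64],[0,0.101,0.342,0,0,0,72],[0,0.1116,0.38,0,0,0,80],[0,0.1116,0.38,0,0,0,83.5],[0,0.1116,0.38,-0.04,0,0,83.5],[0,0.1116,0.38,-0.08,0,0,83.5],[0,0.1116,0.38,-0.12,0,0,83.5],[0,0.1116,0.38,-0.15,0,0,83.5],[0,0.1116,0.38,-0.165,0,0,83.5],[0,0.1116,0.38,-0.165,0,0,83.5],[0,0.1116,0.38,-0.165,0,0,83.5]]}}

```text
time_s: 11.85
tcp_pos: [547.6, 51.5, 71.2]
tcp_rot: [-0.001, 0.731, 0.682, -0.0]
contact_force: [0.1, 0.3, -3.6]
opening: 9.2
```

Run:
```python
from h import *
o=get_obs();rpt(o);print(np.round(o['tcp_rot'],4),o['wrist_torque']);im=get_image("wrist");cv2.imwrite("pics/w8.png",im[:,:,::-1]);np.save("w8.npy",np.r_[o['tcp_pos'],o['tcp_rot']])
q=o['tcp_rot'];print(np.degrees(2*np.arctan2(q[2],q[1])))
im=get_image("scene");cv2.imwrite("pics/sc8.png",cv2.resize(im[200:320,260:400,::-1],None,fx=5,fy=5,interpolation=cv2.INTER_CUBIC))
```

```text
t 11.85 tcp [547.6  51.5  71.2] q [-0.11  0.67  1.75  0.    0.73 -1.61] F [ 0.1  0.3 -3.6] op 9.2
[-9.000e-04  7.314e-01  6.819e-01 -3.000e-04] [0.02534848 0.02265888 0.02336579]
85.98926307481516
```

View pics/w8.png

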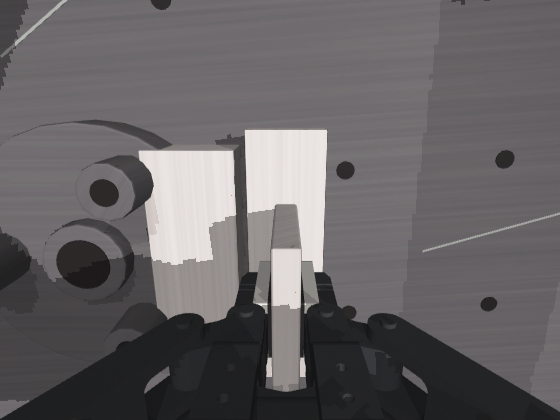

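View pics/sc8.png

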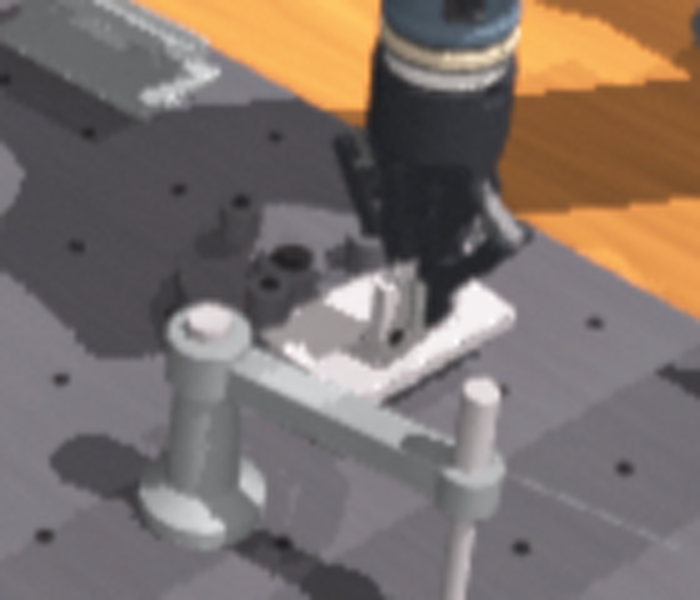

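Run:
```python
from h import *
T=calibration("wrist");K=np.array(T["K"]);P=np.array(T["tool_from_camera"])
im=cv2.imread("pics/w8.png");c=im[120:290,130:340];cv2.imwrite("pics/w8c.png",cv2.resize(c,None,fx=3.5,fy=3.5,interpolation=cv2.INTER_NEAREST))
g=im.astype(int).mean(2)
for y in (135,155,165,175,190,200,210,230,250,265): print(y,g[y,225:262].astype(int))
```

```text
135 [113 112  72  72  72  72 113 113 113 113 113 113 113 113 112 113 109 109
 110 112 224 228 228 228 226 226 225 226 228 228 228 228 228 229 228 227
 225]
155 [225 227 230 229 229 227 224 218 158  68  68  69  68  68  68  62  59  71
  71  70 170 232 228 228 228 226 226 226 228 229 228 228 228 229 230 228
 227]
165 [223 226 228 229 229 228 225 221 218 102  68  69  69  67  67  69  74  74
  75  75 104 226 228 228 228 228 226 225 227 229 229 228 228 229 229 228
 227]
175 [224 223 227 229 228 228 226 223 215 117  68  69  70  68  67  67  71  72
  72  71  67 206 229 229 228 228 226 225 226 228 229 228 228 228 229 228
 226]
190 [226 223 224 227 229 228 227 224 219 216  65  67  69  69  68  67  65  74
  74  74  74 130 230 228 228 228 226 226 226 228 228 228 228 228 229 228
 228]
200 [228 225 223 227 229 228 227 225 222 213 132  68  68  69  67  67  66  64
  76  75  75  82 220 228 228 230 228 226 226 226 228 228 228 228 228 230
 228]
210 [229 227 223 225 227 228 227 226 223 217 208  68  67  68  68  67  67  72
  74  74  74  63 196 228 228 229 228 227 224 226 228 228 228 223 224 225
 223]
230 [148 149 147 143 146 148 148 148 145 141 132 109  67  67  68  67  67  67
  73  73  72  72  82 146 149 150 150 148 146 146 148 149 149 148 148 149
 149]
250 [144 146 150 147 145 147 148 148 146 144 141 130  91  68  69  67  68  68
  65  61  73  73  73 111 150 149 149 149 148 144 146 148 148 148 148 148
 148]
265 [147 146 148 149 147 144 146 149 148 146 143 140 131  64  68  68  67  67
  67  70  72  73  73  67 140 148 148 150 148 145 145 146 148 147 116 116
 116]
```

View pics/w8c.png

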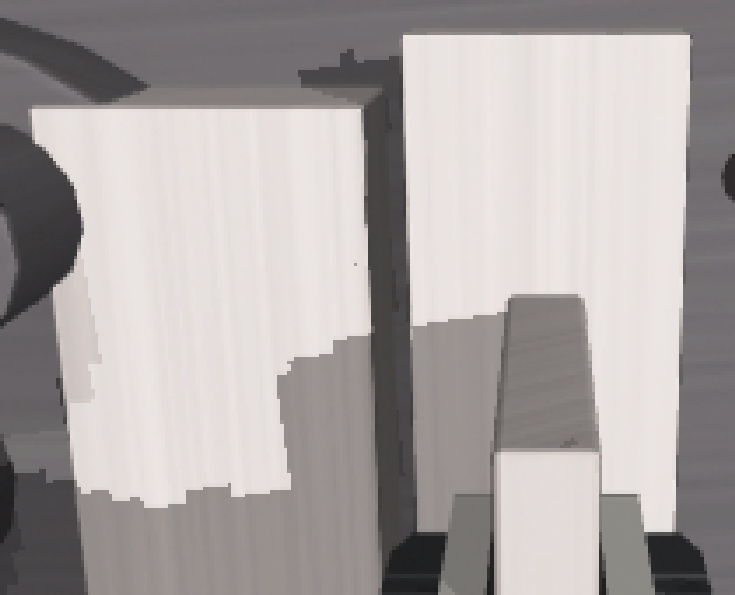

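Run:
```python
from h import *
T=calibration("wrist");KP=(np.array(T["K"]),np.array(T["tool_from_camera"]))
a=[onz(KP,p,25.2) for p in [(233.5,155),(235.6,200),(238,265)]];b=[onz(KP,p,16) for p in [(245,135),(247,200),(249,265)]]
for l in (a,b):print(np.round(l,2),np.degrees(np.arctan2(l[2][0]-l[0][0],l[2][1]-l[0][1])))
print(onz(KP,(193,150),25.2))
# pad top far corners
print(onz(KP,(233,150),25.2),onz(KP,(139,151),25.2))
```

```text
[[-23.29 -51.24  25.2 ]
 [-23.22 -29.47  25.2 ]
 [-23.44   5.15  25.2 ]] -0.15497859272543857
[[-16.57 -61.2   16.  ]
 [-16.65 -31.97  16.  ]
 [-16.74   0.73  16.  ]] -0.1586794668799442
[-42.03153807 -53.56703966  25.2       ]
[-23.4219683  -53.56141346  25.2       ] [-67.21408909 -53.11233434  25.2       ]
```

Emit:
{"name": "drive_tool", "arguments": {"commands": [[0,0.001,0,-0.008,0,0,0],[0,0.0015,0,-0.014,0,0,0],[0,0.0015,0,-0.018,0,0,0],[0,0.0015,0,-0.02,0,0,0],[0,0.0015,0,-0.022,0,0,0],[0,0.0015,0,-0.022,0,0,0],[0,0.0015,0,-0.022,0,0,0]]}}

```text
time_s: 12.65
tcp_pos: [550.1, 52.4, 49.5]
tcp_rot: [-0.0, 0.731, 0.683, 0.0]
contact_force: [0.6, -0.6, -4.2]
opening: 9.6
```

Emit:
{"name": "drive_tool", "arguments": {"commands": [[0,0,0,-0.0007,0,0,0],[0,0,0,-0.0014,0,0,0],[0,0,0,-0.0014,0,0,0]]}}

```text
time_s: 12.95
tcp_pos: [550.1, 52.4, 48.1]
tcp_rot: [-0.0, 0.731, 0.683, -0.0]
contact_force: [0.4, -0.4, -3.5]
opening: 9.3
```

Emit:
{"name": "drive_tool", "arguments": {"commands": [[0,0,0,-0.0007,0,0,0],[0,0,0,-0.0012,0,0,0],[0,0,0,-0.0012,0,0,0]]}}

```text
time_s: 13.25
tcp_pos: [550.0, 52.4, 46.8]
tcp_rot: [-0.0, 0.731, 0.683, -0.0]
contact_force: [0.4, -1.1, -4.2]
opening: 9.1
```

Emit:
{"name": "drive_tool", "arguments": {"commands": [[0,0,0,-0.0005,0,0,0],[0,0,0,-0.001,0,0,0],[0,0,0,-0.001,0,0,0]]}}

```text
time_s: 13.55
tcp_pos: [550.1, 52.4, 45.8]
tcp_rot: [-0.0, 0.731, 0.683, -0.0]
contact_force: [-0.1, 0.6, -3.8]
opening: 9.3
```

Run:
```python
from h import *
im=get_image("wrist");cv2.imwrite("pics/w9.png",im[:,:,::-1])
im=get_image("scene");cv2.imwrite("pics/sc9.png",cv2.resize(im[225:305,290:380,::-1],None,fx=7,fy=7,interpolation=cv2.INTER_CUBIC))
```

```text
(no output)
```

View pics/w9.png

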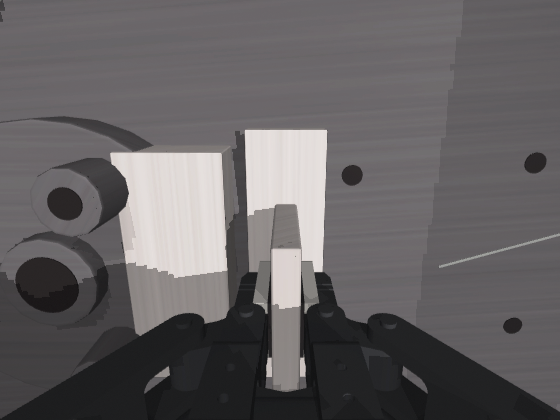

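View pics/sc9.png

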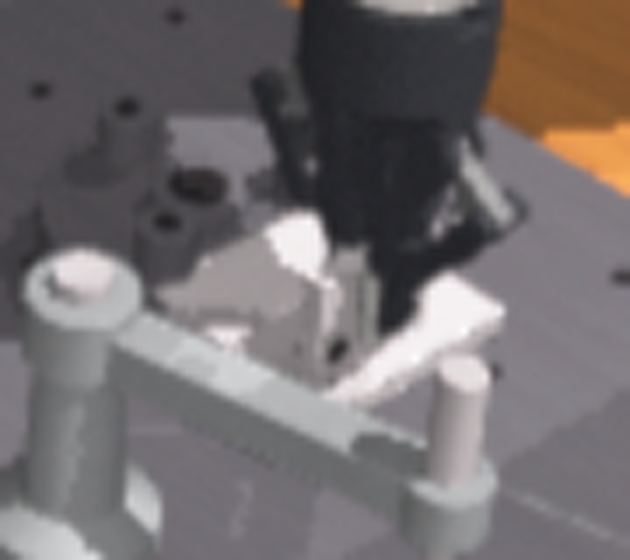

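Emit:
{"name": "drive_tool", "arguments": {"commands": [[0,0,-0.0015,-0.0005,0,0,0],[0,-0.0002,-0.003,-0.001,0,0,0],[0,-0.0002,-0.003,-0.001,0,0,0]]}}

```text
time_s: 13.95
tcp_pos: [550.2, 49.9, 45.7]
tcp_rot: [-0.0, 0.731, 0.682, 0.001]
contact_force: [-0.3, 4.3, 4.3]
opening: 9.1
```

Emit:
{"name": "drive_tool", "arguments": {"commands": [[0,0,0,-0.0005,0,0,0],[0,0,0,-0.001,0,0,0],[0,0,0,-0.001,0,0,0]]}}

```text
time_s: 14.25
tcp_pos: [550.2, 49.9, 45.7]
tcp_rot: [0.0, 0.731, 0.682, 0.001]
contact_force: [-1.9, 5.1, 12.7]
opening: 9.4
```

Emit:
{"name": "drive_tool", "arguments": {"commands": [[0,0,0.001,0.001,0,0,0],[0,0.0002,0.0025,0.001,0,0,0],[0,0.0002,0.004,0.001,0,0,0],[0,0.0002,0.004,0.001,0,0,0]]}}

```text
time_s: 14.65
tcp_pos: [550.6, 51.3, 45.8]
tcp_rot: [0.002, 0.73, 0.683, -0.001]
contact_force: [-2.5, -5.0, 8.1]
opening: 9.2
```

Emit:
{"name": "drive_tool", "arguments": {"commands": [[14,0,0,0.0005,0,0,0],[18,0,0,0.001,0,0,0],[18,0,0,0.001,0,0,0],[18,0,0,0.001,0,0,0]]}}

```text
time_s: 15.05
tcp_pos: [550.0, 53.5, 45.7]
tcp_rot: [-0.0, 0.731, 0.683, -0.0]
contact_force: [-0.2, -0.7, -0.2]
opening: 15.2
```

Emit:
{"name": "drive_tool", "arguments": {"commands": [[20,0,-0.001,0.004,0,0,0],[20,0,-0.001,0.015,0,0,0],[20,0,-0.001,0.035,0,0,0],[20,0,-0.001,0.07,0,0,0],[20,0,-0.001,0.12,0,0,0],[20,-0.03,-0.001,0.17,0,0,0],[20,-0.03,-0.001,0.2,0,0,0],[20,-0.03,-0.001,0.2,0,0,0]]}}

```text
time_s: 15.85
tcp_pos: [522.5, 52.3, 252.3]
tcp_rot: [0.005, 0.731, 0.683, 0.004]
contact_force: [0.5, -0.4, 0.5]
opening: 17.1
```

Run:
```python
from h import *
o=get_obs();rpt(o);im=get_image("wrist");cv2.imwrite("pics/w10.png",im[:,:,::-1]);np.save("w10.npy",np.r_[o['tcp_pos'],o['tcp_rot']])
```

```text
t 15.85 tcp [522.5  52.3 252.3] q [-0.11  0.36  1.67  0.    1.1  -1.62] F [ 0.5 -0.4  0.5] op 17.1
```

View pics/w10.png

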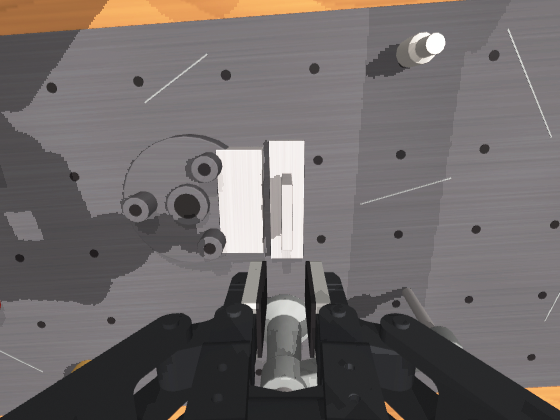

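Emit:
{"name": "drive_tool", "arguments": {"commands": [[0,0.015,0.02,-0.03,0,0,0],[0,0.031,0.041,-0.07,0,0,0],[0,0.031,0.041,-0.11,0,0,0],[0,0.031,0.041,-0.15,0,0,0],[0,0.031,0.041,-0.18,0,0,0],[0,0.031,0.041,-0.2,0,0,0],[0,0.031,0.041,-0.213,0,0,0],[0,0.031,0.041,-0.22,0,0,0],[0,0.031,0.041,-0.22,0,0,0],[0,0.031,0.041,-0.22,0,0,0]]}}

```text
time_s: 16.9
tcp_pos: [551.4, 93.5, 26.4]
tcp_rot: [0.0, 0.731, 0.683, 0.0]
contact_force: [0.1, 0.4, 1.6]
opening: -0.3
```

Run:
```python
from h import *
o=get_obs();rpt(o);im=get_image("wrist");cv2.imwrite("pics/w11.png",im[:,:,::-1]);np.save("w11.npy",np.r_[o['tcp_pos'],o['tcp_rot']])
```

```text
t 16.9 tcp [551.4  93.5  26.4] q [-0.03  0.75  1.74  0.    0.65 -1.53] F [0.1 0.4 1.6] op -0.3
```

View pics/w11.png

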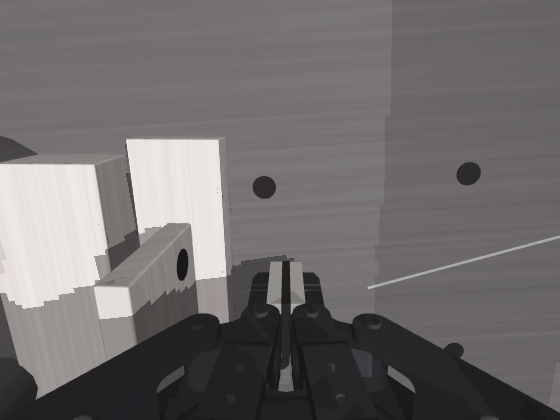

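Emit:
{"name": "drive_tool", "arguments": {"commands": [[0,0,0.01,0.04,0,0,-4],[0,0,0.01,0.08,0,0,-12],[0,0,0.01,0.08,0,0,-20],[0,0,0.01,0.08,0,0,-28],[0,0,0.01,0.08,0,0,-36],[0,0,0.01,0.08,0,0,-44],[0,0,0.01,0.08,0,0,-52],[0,0,0.01,0.08,0,0,-60],[0,0,0.01,0.08,0,0,-68],[0,0,0.01,0.08,0,0,-76],[0,0,0.01,0.08,0,0,-84],[0,0,0.005,0.06,0,0,-90],[0,0,0,0.03,0,0,-90],[0,0,0,0.01,0,0,-90],[0,0,0,0,0,0,-90],[0,0,0,0,0,0,-90]]}}

```text
time_s: 18.55
tcp_pos: [550.6, 93.2, 25.4]
tcp_rot: [0.0, 0.999, -0.034, -0.001]
contact_force: [-0.5, -0.1, 0.0]
opening: -0.1
```

Run:
```python
from h import *
o=get_obs();rpt(o);im=get_image("wrist");cv2.imwrite("pics/w12.png",im[:,:,::-1])
```

```text
t 18.55 tcp [550.6  93.2  25.4] q [-0.03  0.75  1.74 -0.    0.65  0.04] F [-0.5 -0.1  0. ] op -0.1
```

View pics/w12.png

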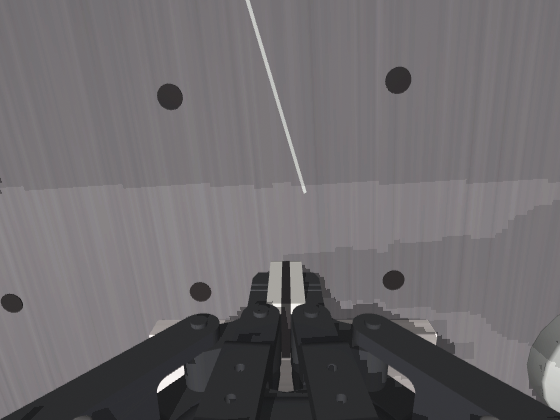

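Emit:
{"name": "drive_tool", "arguments": {"commands": [[0,-0.0003,-0.004,0,0,0,0],[0,-0.0005,-0.007,0,0,0,0],[0,-0.0006,-0.009,0,0,0,0],[0,-0.0007,-0.011,0,0,0,0],[0,-0.0008,-0.0125,0,0,0,0],[0,-0.0009,-0.014,0,0,0,0],[0,-0.001,-0.0155,0,0,0,0],[0,-0.0011,-0.0165,0,0,0,0],[0,-0.0011,-0.0165,0,0,0,0]]}}

```text
time_s: 19.5
tcp_pos: [550.1, 77.3, 26.1]
tcp_rot: [-0.0, 0.999, -0.034, 0.0]
contact_force: [0.4, 4.7, 2.9]
opening: -0.2
```

Emit:
{"name": "drive_tool", "arguments": {"commands": [[0,0,-0.001,0,0,0,0],[0,-0.0001,-0.002,0,0,0,0],[0,-0.0001,-0.002,0,0,0,0]]}}

```text
time_s: 19.8
tcp_pos: [550.0, 75.2, 26.1]
tcp_rot: [-0.0, 0.999, -0.034, 0.0]
contact_force: [0.2, 5.2, 3.5]
opening: 0.0
```

Pushing with sliding friction (~5 N); a bit more until the pad stops it.

Emit:
{"name": "drive_tool", "arguments": {"commands": [[0,0,-0.0008,0,0,0,0],[0,-0.0001,-0.0016,0,0,0,0],[0,-0.0001,-0.0016,0,0,0,0]]}}

```text
time_s: 20.1
tcp_pos: [550.1, 73.7, 26.1]
tcp_rot: [-0.0, 0.999, -0.034, 0.0]
contact_force: [1.2, 6.0, 3.4]
opening: -0.1
```

Emit:
{"name": "drive_tool", "arguments": {"commands": [[0,0,-0.0008,0,0,0,0],[0,-0.0001,-0.0014,0,0,0,0],[0,-0.0001,-0.0014,0,0,0,0]]}}

```text
time_s: 20.4
tcp_pos: [550.3, 73.3, 26.1]
tcp_rot: [-0.001, 0.999, -0.035, 0.001]
contact_force: [1.3, 9.5, 3.7]
opening: 0.0
```

Emit:
{"name": "drive_tool", "arguments": {"commands": [[0,0,-0.0008,0,0,0,0],[0,0,-0.0008,0,0,0,0],[0,0,0.002,0,0,0,0],[0,0.001,0.015,0,0,0,0],[0,0.001,0.02,0.02,0,0,0],[0,0.001,0.02,0.07,0,0,0],[0,0.001,0.02,0.12,0,0,0],[0,0.001,0.05,0.17,0,0,0],[0,0.001,0.05,0.2,0,0,0],[0,0.001,0.05,0.2,0,0,0],[0,0.001,0.05,0.2,0,0,0]]}}

```text
time_s: 21.5
tcp_pos: [550.6, 122.0, 226.6]
tcp_rot: [0.0, 0.999, -0.034, 0.001]
contact_force: [0.5, -1.0, -1.0]
opening: 0.3
```

Run:
```python
from h import *
o=get_obs();rpt(o);im=get_image("wrist");cv2.imwrite("pics/w13.png",im[:,:,::-1]);np.save("w13.npy",np.r_[o['tcp_pos'],o['tcp_rot']])
im=get_image("scene");cv2.imwrite("pics/sc13.png",cv2.resize(im[215:315,280:390,::-1],None,fx=6,fy=6,interpolation=cv2.INTER_CUBIC))
```

```text
t 21.5 tcp [550.6 122.  226.6] q [ 0.02  0.45  1.59 -0.    1.1   0.09] F [ 0.5 -1.  -1. ] op 0.3
```

View pics/w13.png

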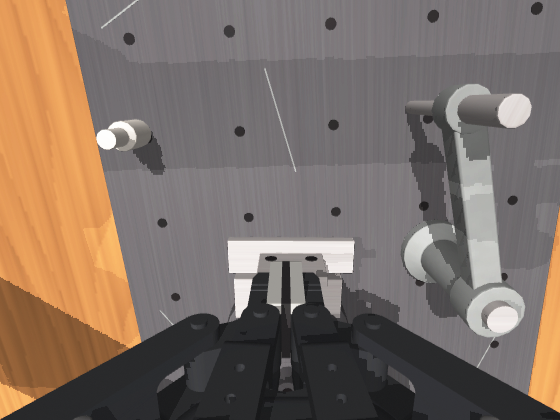

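View pics/sc13.png

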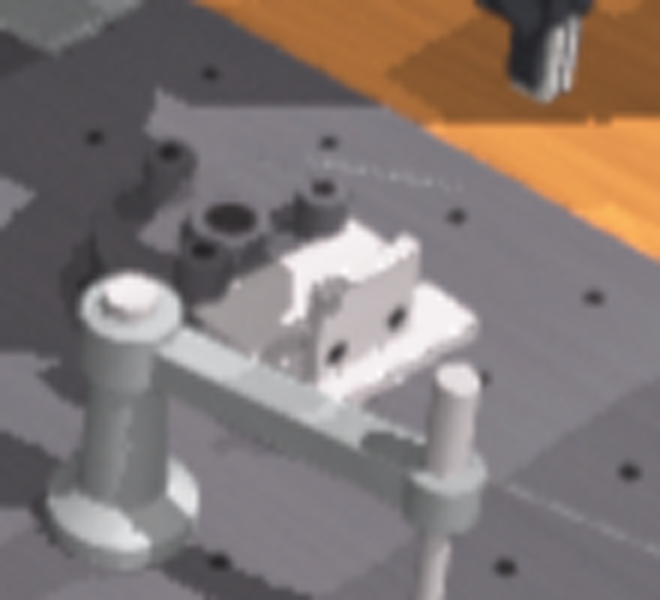

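Run:
```python
from h import *
w=np.load("w13.npy");W=cam("wrist",dict(tcp_pos=w[:3],tcp_rot=w[3:]))
f=np.radians(-3.75);ex=np.array([np.cos(f),np.sin(f)]);ey=np.array([-ex[1],ex[0]]);O=np.array([542.2,-46.5])
for p,z in [((228,240.5),32),((354,240.5),32),((506,110),180),((503,321),148)]:
    q=onz(W,p,z);d=q[:2]-O;print(np.round(q,1),'carrier',np.round([d@ex,d@ey],1))
im=cv2.imread("pics/w13.png");cv2.imwrite("pics/w13c.png",cv2.resize(im[50:345,200:545],None,fx=2,fy=2,interpolation=cv2.INTER_CUBIC))
g=im.astype(int).mean(2)
for x in (229,231,240,260,300,340,352,353,355):print(x,g[236:248,x].astype(int))
print(g[250,222:236].astype(int),g[250,348:360].astype(int))
```

```text
[489.7  68.4  32. ] carrier [-59.9 111.3]
[617.3  59.7  32. ] carrier [ 68.  110.9]
[668.3 186.9 180. ] carrier [110.6 241.2]
[702.2  38.3 148. ] carrier [154.1  95. ]
229 [127 136 141 143 164 243 239 240 239 238 237 238]
231 [125 140 140 143 164 243 239 240 239 238 237 238]
240 [128 134 140 143 163 242 239 240 240 238 237 238]
260 [125 137 140 143 162 241 238 240 240 238 237 238]
300 [121 131 140 142 154 224 237 237 239 239 238 236]
340 [124 132 143 143 151 217 234 234 239 240 242 237]
352 [123 124 164 145 152 214 234 233 239 241 243 237]
353 [123 112 112 114 168 215 234 233 238 241 243 239]
355 [121 110 109 110 110 111 111 110 110 110 110 110]
[123 120 125 129 126 124 240 239 239 239 239 239 239 239] [238 238 238 238 238 243  91 111 110 111 110 112]
```

View pics/w13c.png

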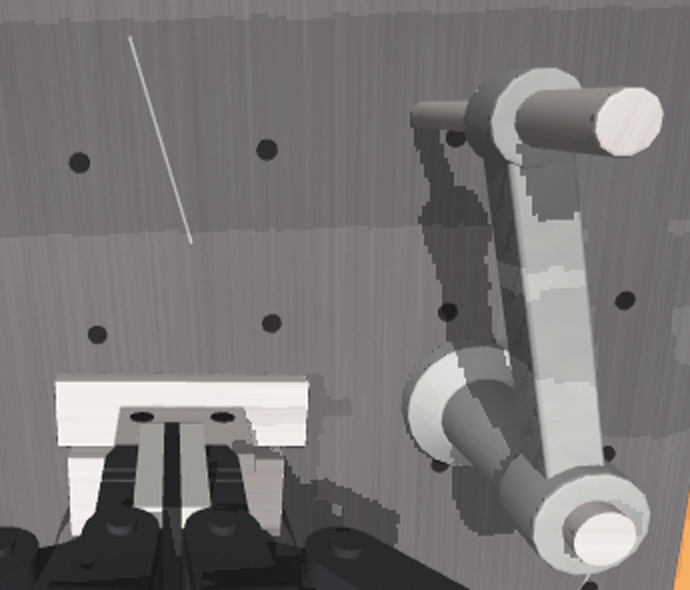

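Run:
```python
from h import *
w=np.load("w13.npy");W=cam("wrist",dict(tcp_pos=w[:3],tcp_rot=w[3:]))
im=cv2.imread("pics/w13.png");g=im.astype(int).mean(2)
f=np.radians(-3.75);ex=np.array([np.cos(f),np.sin(f)]);ey=np.array([-ex[1],ex[0]]);O=np.array([542.2,-46.5])
for y in (280,285,290,300):print(y,g[y,228:242].astype(int),g[y,334:348].astype(int))
for p,z in [((235,285),46),((341.5,285),46),((228,265),32),((354,265),32)]:
    q=onz(W,p,z);d=q[:2]-O;print(np.round(q,1),'carrier',np.round([d@ex,d@ey],1))
w=np.load("w10.npy");W=cam("wrist",dict(tcp_pos=w[:3],tcp_rot=w[3:]))
for p,z in [((286,141),32),((286,258.5),32),((240,150),46),((240,253),46)]:
    q=onz(W,p,z);d=q[:2]-O;print(np.round(q,1),'carrier',np.round([d@ex,d@ey],1))
```

```text
280 [125 127 125 126 124 125 236 237 237 237 236 236 236 236] [157 157 157 157 157 157 157 161  84  66 111 110 111 115]
285 [123 128 125 125 124 124 215 240 240 240 240 240 240 240] [156 156 156 156 156 156 156 154  65  66  65  66 111 115]
290 [120 123 129 124 125 124 176 236 236 236 236 236 236 236] [160 161 161 161 161 161 162 124  67  67  66  66  65  67]
300 [124 120 123 127 124 124 124 237 237 237 237 237 237 237] [161 160 161 160 161 161 164  75  68  67  67  65  64  67]
[493.9  25.3  46. ] carrier [-52.9  68.4]
[601.6  17.8  46. ] carrier [55.  68.1]
[486.5  41.3  32. ] carrier [-61.3  84. ]
[617.   32.3  32. ] carrier [69.5 83.5]
[485.9  56.1  32. ] carrier [-62.9  98.7]
[614.8  47.4  32. ] carrier [66.3 98.4]
[489.9  11.1  46. ] carrier [-56.  54.]
[598.4  -0.6  46. ] carrier [53.1 49.4]
```

Emit:
{"name": "drive_tool", "arguments": {"commands": [[55,0.04,0.022,0.01,0,0,6],[55,0.08,0.044,0.01,0,0,12],[55,0.1176,0.065,0.01,0,0,17],[55,0.1176,0.065,0,0,0,17],[55,0.1176,0.065,0,0,0,17],[55,0.1176,0.065,-0.02,0,0,17],[55,0.1176,0.065,-0.045,0,0,17],[55,0.1176,0.065,-0.07,0,0,17],[55,0.1176,0.065,-0.08,0,0,17],[55,0.1176,0.065,-0.08,0,0,17],[55,0.1176,0.065,-0.08,0,0,17]]}}

```text
time_s: 22.7
tcp_pos: [668.2, 186.5, 146.4]
tcp_rot: [-0.0, 0.994, 0.114, 0.0]
contact_force: [0.6, -0.8, 0.1]
opening: 46.8
```

Run:
```python
from h import *
o=get_obs();rpt(o);im=get_image("wrist");cv2.imwrite("pics/w14.png",im[:,:,::-1])
for t in [76,70,64,58,52,46,40,34,28,22,16,12,10,8,6]:
    a=np.radians(t);print(t,np.round([702.4-150.3*np.cos(a)-668.3,39.3+150.3*np.sin(a)-186.8],1))
```

```text
t 22.7 tcp [668.2 186.5 146.4] q [ 0.11  0.71  1.32  0.    1.11 -0.12] F [ 0.6 -0.8  0.1] op 46.8
76 [-2.3 -1.7]
70 [-17.3  -6.3]
64 [-31.8 -12.4]
58 [-45.5 -20. ]
52 [-58.4 -29.1]
46 [-70.3 -39.4]
40 [-81.  -50.9]
34 [-90.5 -63.5]
28 [-98.6 -76.9]
22 [-105.3  -91.2]
16 [-110.4 -106.1]
12 [-112.9 -116.3]
10 [-113.9 -121.4]
8 [-114.7 -126.6]
6 [-115.4 -131.8]
```

View pics/w14.png

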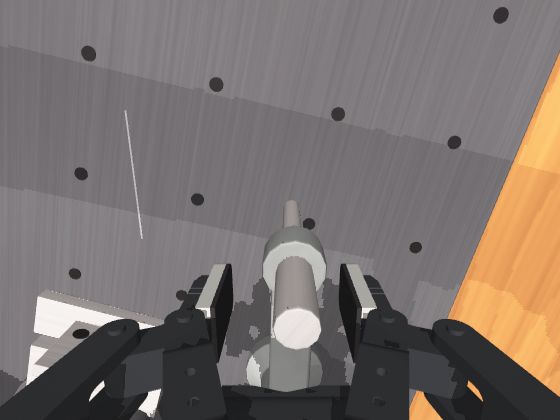

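Emit:
{"name": "drive_tool", "arguments": {"commands": [[55,-0.007,-0.003,0,0,0,3],[55,-0.0173,-0.0063,0,0,0,7],[55,-0.027,-0.0103,0,0,0,11],[55,-0.0365,-0.0148,0,0,0,15],[55,-0.0455,-0.02,0,0,0,19],[55,-0.0542,-0.026,0,0,0,23],[55,-0.0625,-0.0324,0,0,0,27],[55,-0.0703,-0.0394,0,0,0,31],[55,-0.0775,-0.047,0,0,0,35],[55,-0.0843,-0.055,0,0,0,39],[55,-0.0905,-0.0635,0,0,0,43],[55,-0.096,-0.0723,0,0,0,47],[55,-0.101,-0.0816,0,0,0,51],[55,-0.1053,-0.0912,0,0,0,55],[55,-0.109,-0.101,0,0,0,59],[55,-0.1115,-0.1095,0,0,0,62],[55,-0.1129,-0.1163,0,0,0,65],[55,-0.1129,-0.1163,0,0,0,65],[55,-0.1129,-0.1163,0,0,0,65]]}}

```text
time_s: 24.65
tcp_pos: [556.4, 70.5, 147.1]
tcp_rot: [0.001, 0.777, 0.629, 0.001]
contact_force: [-0.6, 0.7, -0.1]
opening: 47.2
```

Run:
```python
from h import *
o=get_obs();rpt(o);im=get_image("wrist");cv2.imwrite("pics/w15.png",im[:,:,::-1])
```

```text
t 24.65 tcp [556.4  70.5 147.1] q [-0.07  0.55  1.68 -0.    0.91 -1.43] F [-0.6  0.7 -0.1] op 47.2
```

View pics/w15.png

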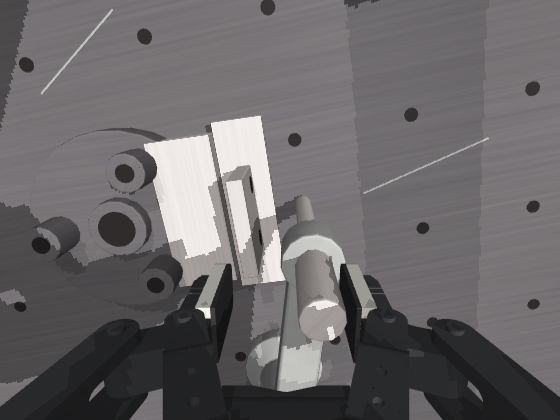

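Emit:
{"name": "drive_tool", "arguments": {"commands": [[55,-0.0004,-0.002,0,0,0,1],[55,-0.0007,-0.004,0,0,0,2],[55,-0.001,-0.006,0,0,0,3],[55,-0.0013,-0.008,0,0,0,4],[55,-0.0016,-0.01,0,0,0,5],[55,-0.0018,-0.0115,0,0,0,5],[55,-0.0018,-0.0125,0,0,0,5],[55,-0.0018,-0.0125,0,0,0,5]]}}

```text
time_s: 25.5
tcp_pos: [553.2, 57.9, 145.8]
tcp_rot: [-0.0, 0.748, 0.663, -0.0]
contact_force: [-0.2, 0.8, 1.8]
opening: 47.1
```

Emit:
{"name": "drive_tool", "arguments": {"commands": [[55,0,-0.0008,0,0,0,0],[55,0,-0.0015,0,0,0,0],[55,0,-0.0015,0,0,0,0]]}}

```text
time_s: 25.8
tcp_pos: [553.0, 56.6, 145.7]
tcp_rot: [-0.0, 0.748, 0.663, -0.0]
contact_force: [-0.9, 0.9, 0.8]
opening: 47.2
```

Emit:
{"name": "drive_tool", "arguments": {"commands": [[55,0,-0.0008,0,0,0,0],[55,0,-0.0015,0,0,0,0],[55,0,-0.0015,0,0,0,0]]}}

```text
time_s: 26.1
tcp_pos: [553.3, 55.0, 145.7]
tcp_rot: [-0.0, 0.748, 0.663, -0.0]
contact_force: [0.1, 1.9, -1.0]
opening: 47.2
```

Emit:
{"name": "drive_tool", "arguments": {"commands": [[55,0,-0.0008,0,0,0,0],[55,0,-0.0015,0,0,0,0],[55,0,-0.0015,0,0,0,0]]}}

```text
time_s: 26.4
tcp_pos: [553.4, 53.7, 145.8]
tcp_rot: [-0.0, 0.748, 0.663, -0.0]
contact_force: [-1.3, 1.5, -0.5]
opening: 46.9
```

Emit:
{"name": "drive_tool", "arguments": {"commands": [[55,0,-0.0008,0,0,0,0],[55,0,-0.0015,0,0,0,0],[55,0,-0.0015,0,0,0,0]]}}

```text
time_s: 26.7
tcp_pos: [553.3, 53.5, 145.8]
tcp_rot: [-0.001, 0.749, 0.663, 0.001]
contact_force: [-1.1, 5.8, -1.9]
opening: 46.5
```

Run:
```python
from h import *
o=get_obs();rpt(o);im=get_image("wrist");cv2.imwrite("pics/w16.png",im[:,:,::-1]);np.save("w16.npy",np.r_[o['tcp_pos'],o['tcp_rot']])
```

```text
t 26.7 tcp [553.3  53.5 145.8] q [-0.11  0.55  1.69  0.    0.9  -1.56] F [-1.1  5.8 -1.9] op 46.5
```

View pics/w16.png

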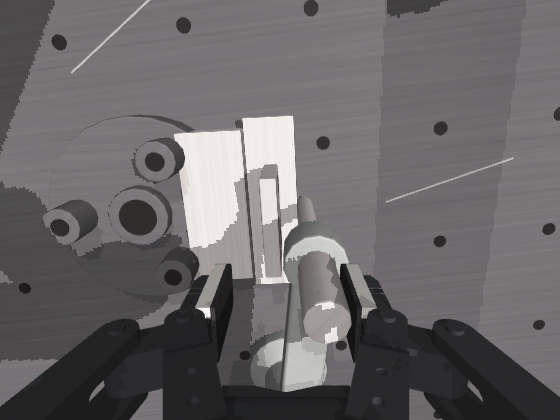

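Emit:
{"name": "drive_tool", "arguments": {"commands": [[55,0,-0.0008,0,0,0,0],[55,0,-0.0008,0,0,0,0],[55,0,-0.0008,0,0,0,0]]}}

```text
time_s: 27.05
tcp_pos: [553.3, 53.4, 145.7]
tcp_rot: [-0.002, 0.749, 0.663, 0.001]
contact_force: [-0.4, 8.6, -0.7]
opening: 46.8
```

Emit:
{"name": "drive_tool", "arguments": {"commands": [[55,0,0.001,0,0,0,0],[55,0,0.004,0,0,0,0],[55,0.0005,0.008,0,0,0,0],[55,0.0005,0.013,0,0,0,0],[55,0.0005,0.0145,0,0,0,0],[55,0.0005,0.0145,0,0,0,0]]}}

```text
time_s: 27.65
tcp_pos: [554.2, 65.9, 146.0]
tcp_rot: [0.0, 0.748, 0.663, 0.0]
contact_force: [0.1, -0.7, 0.2]
opening: 46.8
```

Run:
```python
from h import *
o=get_obs();rpt(o);im=get_image("wrist");cv2.imwrite("pics/w17.png",im[:,:,::-1]);np.save("w17.npy",np.r_[o['tcp_pos'],o['tcp_rot']])
```

```text
t 27.65 tcp [554.2  65.9 146. ] q [-0.08  0.55  1.68 -0.    0.9  -1.53] F [ 0.1 -0.7  0.2] op 46.8
```

View pics/w17.png

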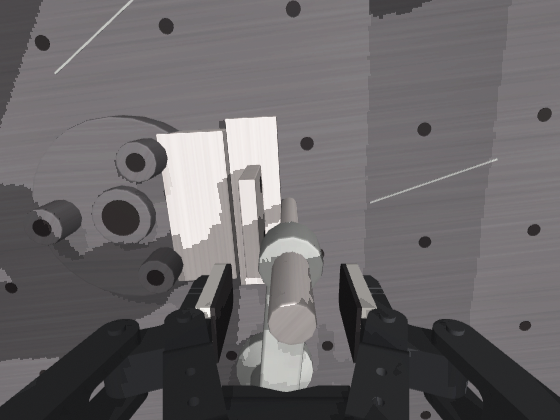

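Emit:
{"name": "drive_tool", "arguments": {"commands": [[55,0,0,0.02,0,0,0],[55,0,0,0.05,0,0,0],[55,0,0,0.09,0,0,0],[55,0,0,0.14,0,0,0],[55,-0.06,0.0,0.16,0,0,0],[55,-0.1,0.0,0.16,0,0,0],[55,-0.1,0.0,0.16,0,0,0],[55,-0.1,0.0,0.16,0,0,0]]}}

```text
time_s: 28.5
tcp_pos: [452.8, 65.8, 306.4]
tcp_rot: [0.0, 0.748, 0.663, 0.0]
contact_force: [0.7, 0.3, -0.6]
opening: 46.8
```

Run:
```python
from h import *
o=get_obs();rpt(o);im=get_image("wrist");cv2.imwrite("pics/w18.png",im[:,:,::-1]);np.save("w18.npy",np.r_[o['tcp_pos'],o['tcp_rot']])
cv2.imwrite("pics/w18c.png",cv2.resize(im[90:330,130:400,::-1],None,fx=2.5,fy=2.5,interpolation=cv2.INTER_CUBIC))
im=get_image("scene");cv2.imwrite("pics/sc18.png",im[:,:,::-1]);cv2.imwrite("pics/sc18c.png",cv2.resize(im[215:315,280:390,::-1],None,fx=6,fy=6,interpolation=cv2.INTER_CUBIC))
```

```text
t 28.5 tcp [452.8  65.8 306.4] q [-0.1   0.2   1.73 -0.    1.2  -1.55] F [ 0.7  0.3 -0.6] op 46.8
```

View pics/w18c.png

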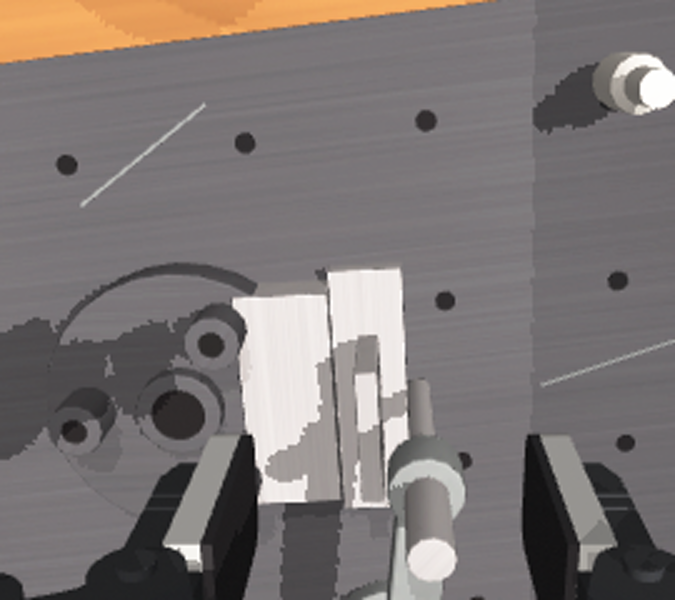

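View pics/sc18c.png

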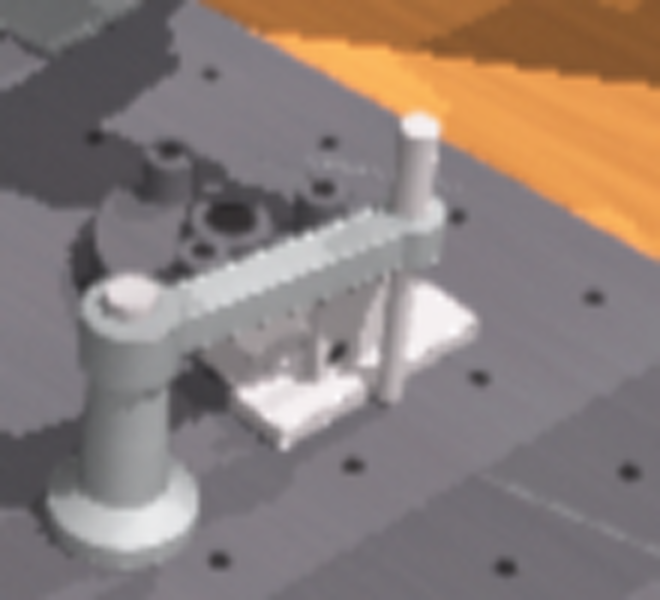

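View pics/sc18.png

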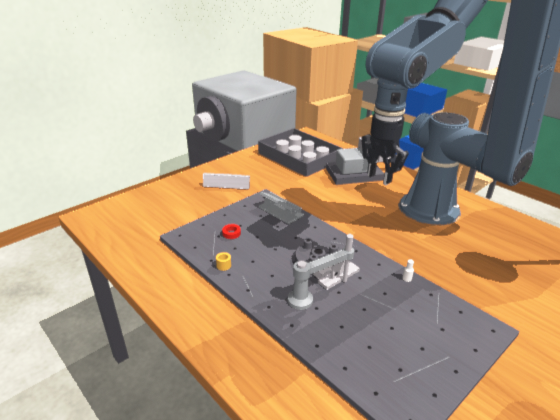

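Run:
```python
from h import *
w=np.load("w18.npy");W=cam("wrist",dict(tcp_pos=w[:3],tcp_rot=w[3:]))
c=lambda x,y:(130+x/2.5,90+y/2.5)
f=np.radians(-3.75);ex=np.array([np.cos(f),np.sin(f)]);ey=np.array([-ex[1],ex[0]]);O=np.array([542.2,-46.5])
for n,p,z in [("se far back",(401,268),32),("se near back",(405,400),32),("se far front",(328,273),32),("se near front",(344,508),32),("se near back",(388,508),32),("pad far",(327,294),46),("pad near",(341,499),46),("finger",(419,380),23),("handle",(432,560),180)]:
    q=onz(W,c(*p),z);d=q[:2]-O;print(n,np.round(q,1),'carrier',np.round([d@ex,d@ey],1))
```

```text
se far back [488.5  68.3  32. ] carrier [-61.1 111.1]
se near back [557.4  62.3  32. ] carrier [  8.  109.5]
se far front [486.7  32.9  32. ] carrier [-60.6  75.6]
se near front [614.8  23.2  32. ] carrier [67.9 74.3]
se near back [617.6  46.3  32. ] carrier [69.1 97.5]
pad far [493.1  32.5  46. ] carrier [-54.1  75.6]
pad near [601.5  24.2  46. ] carrier [54.6 74.4]
finger [551.1  70.4  23. ] carrier [  1.2 117.2]
handle [554.4  69.5 180. ] carrier [  4.6 116.6]
```

```bash
python3 -c "
from bench import *
print(job_done())"
```

```text
the job is handed in; nothing more can be done
None
```

The job is done and was handed in at about 28.6 s, with no verdict reported.

**What I did**
- I swung the arm open to about 77°, pushing the handle with open jaws.
- I took the small straightedge from its rest by the fin, with the gripper tilted 32°, and set it on the plate a few mm off the pad. I let go, then pushed it against the pad with shut fingers until it stopped, at about 10 N.
- I swung the arm back in until its finger bore on the straightedge, at about 8.6 N, then backed the gripper clear.

**What the last checks showed**
- **Flush:** the straightedge's front edge measured 75.6 and 74.3 mm at its two ends. The pad face measured 75.6 and 74.4 mm.
- **Arm finger:** its axis is 117.2 mm out from the carrier's origin, against 117 mm for bearing on a flush straightedge.
- **Centring:** the straightedge's middle is about 3 mm towards carrier +x. I left it there as roughly centred.
- **Bystanders and robot:** the bushing, stop collar and plug gauge stand where they did, judged by eye in the images. The robot touches nothing.

The straightedge touched down about 1.5 mm lower than I had worked out. I also gave up my first push pose because the gripper's linkage might have hit the fin, and turned the gripper 90° before pushing.

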